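# Slide the jar crate over the rim into the spill tray

## Robot

A 6-joint arm with a two-finger parallel gripper is mounted at the origin on the work surface. World frame = base frame: x ahead of the robot, y to its left, z up, the work surface at z = 0. Lengths are in m, angles in rad, forces in N, time in s.
With the tool pointing down it reaches from about 0.325 to 0.775 m from the base axis. Payload 5.5 kg.
Tool frame: the origin (TCP) lies at the very end of the fingers, on their centre line; the grasp point (between the pads) lies robot.tcp_to_grasp behind it (robot.tcp_to_grasp is the distance from the TCP to the grasp point, in m); z points along the fingers, y is the line along which they close (so a half turn about z gives the same grasp; the last joint's range is limited). The gripper opens to 88 mm and grips with 3 to 60 N. Pads are 20 mm wide; open, the fingers measure 115 mm over their backs; the gripper's body (75 mm by 178 mm) begins 61 mm behind the grasp point.
Start: joints at [1.144, 0.091, 1.231, -0, 1.82, -0.057], TCP at [0.217, 0.559, 0.223] pointing down, gripper open.
Joint ranges: [-2.87, 2.87], [-0.86, 2.18], [0.17, 2.46], [-1.51, 4.65], [0.06, 2.69], [-2.65, 2.65]. Speed limits (rad/s): [2.57, 2.57, 3.01, 3.14, 3.14, 3.14].

## Interface

Orientations are given as a unit quaternion [x, y, z, w].
In Python, from workcell import robot gives the robot as it stands.
- The arm moves only by the tool step_arm, never from a script. Its argument "increments" is text: rows parted by semicolons, each of 7 numbers parted by spaces: the shift along the tool's x, y, z in cm, then the turn, a rotation vector about the tool's x, y, z in degrees, then the closure, from 0 (fully open) to 1 (shut). In form: tx ty tz rx ry rz claw; .... A call has 1 to 12 rows; each row shifts and turns the commanded pose from where the row before left it, along the tool's axes as they then stand; what a row does not reach is not made up. A row lasts 1/12 s, in which the tool goes at most 41.7 mm and 7.16 degrees, less where a joint would pass 70% of its speed; a pose out of reach is approached as far as the arm can. A call with a gripper value outside its range is refused whole. The fingers move at their own pace and stop on an object; "grip_force" is the grip in N (left out, the last holds). Time passes only in rows, so rows that do not move let the fingers close. It gives the time, the measured TCP pose, the force, the opening and the grip force at its end, in the units of the state.
- robot.observe(): the state, without advancing time (a new reading comes with each control period).
- robot.snapshot(name): name is "scene" or "top" or "wrist"; returns a dict with "image" (384x512x3 uint8, red, green, blue), "fx", "fy", "cx", "cy" (pixels), "R" (3x3) and "t" (3): a world point X has camera coordinates R X + t; the wrist camera has in their place "tool_from_camera" (4x4, takes a point from camera to tool coordinates, whose origin is the TCP and whose axes are the flange's). Camera axes: x right, y down, z forward; pixel columns grow to the right and rows downward; lengths in m; the calibration is good to about 2 mm. A picture is of the moment at which its call begins: read the wrist's pose just before it. There is no depth.
- robot.close_job(): hands the job in; it is judged then, once.
The state is a dict: "t": time; "qpos": joint angles; "joint_velocities": joint speeds; "effort": joint torques, N m; "position": TCP position; "ee_rot": TCP orientation; "force": force on the tool from outside, world axes, zero at the start; "ft_torque": the same for the moment, N m; "width": finger opening in m; "grasp_force": force on a finger pad.
Only numpy, scipy, OpenCV 4.12 (cv2) and the standard library are available. Lean on these libraries where they do the work, as an engineer would, in place of code of your own. Each camera call takes 0.05 s, during which the arm holds its last target. There are 200 camera calls.

## Task

The pine crate of full jars is too heavy to carry, so put it in the black spill tray the way you would by hand: slide it along the bench until its front end butts against the tray's near rim, tip its front edge up the rim and over until it rests on top, and take your hand off. Then push the crate from behind over the rim until it drops flat onto the tray floor and bears gently but fully against the crate already stored at the far end, and leave it there. Keep at least one end of the crate supported at all times, do not tip it steeply or ram the rim or the stored crate, and leave the jar standing in the tray and everything else on the bench where it is.

Things in the scene. Friction and masses are not known exactly. Their poses are not given: they have to be found in the camera images.
- crate: open pine crate, 150 wide (x) x 220 long (y) x 92 mm high, six small jars packed immovably in it, 1.0 to 1.4 kg in all, balanced about its middle. Origin: centre of its underside, z up. It starts on the bench, its +y end (the front) 40 to 90 mm short of the tray's near rim and up to 7 degrees askew. Bottom slats 8 mm, flush with both ends; sides reach 57 mm, jar lids 62 mm
- crate_front (a point): middle of the crate's front bottom edge, at (0, 110, 0) mm in the crate's frame: the edge that has to climb the near rim
- crate_rear (a point): middle of the crate's rear bottom edge, at (0, -110, 0) mm in the crate's frame
- crate_grip (a point): middle of the top of the front end board, at (0, 103, 92) mm in the crate's frame. Both end boards are alike: 14 mm thick, 92 mm high, with a hand slot 80 x 16 mm (56 to 72 mm high) under a 20 mm top rail. The rail can be pinched from above across its 14 mm, with 30 mm of free depth above the jar lids inside
- tray: shallow black spill tray, fixed to the bench by four lugs 4 mm high that stick out 16 mm at its sides. Inside 280 (x) x 380 mm (y), floor 4 mm above the bench, rims 6 mm thick and 20 mm above the bench all round. Origin: centre of its underside. +y runs from near rim to far rim; the crate goes in along it. A jar stands at -x, so the free lane is x = -60 to +140 mm, its middle +38 mm
- near_rim: the tray's rim nearest the crate: a straight fixed bar 292 x 6 x 20 mm high, the threshold. Origin: middle of its underside, on the bench, at (0, -193, 0) mm in the tray's frame; its outer face is 196 mm and its inner face 190 mm from the tray's centre
- far_end: far end of the tray: the fixed far rim (292 x 6 x 20 mm) and the heavy crate of jars stored in front of it, 200 wide x 90 deep x 75 mm high, across the lane. Origin: middle of the rim's underside, at (0, 193, 0) mm in the tray's frame. The stored crate's flat near face stands 90 to 130 mm before the rim's inner face (tray y = 60 to 100 mm), square to the lane; where is not reported
- jar_in_tray: upright jar, 60 mm diameter, 75 mm high, standing loose in the tray about 100 mm to the -x side of its middle; leave alone. Origin: centre of its base
- tin: upright tin, 68 mm diameter, 80 mm high, on the bench beside the crate or the tray; leave alone. Origin: centre of its base
- jar_b: upright tall jar, 70 mm diameter, 100 mm high, on the bench beside the crate or the tray; leave alone. Origin: centre of its base
- lamp: hand torch lying on the bench, 146 mm long (its y), 40 mm wide and high, beside the tray; leave alone. Origin: under its middle
- lids: stack of jar lids, 70 mm diameter, 25 mm high, on the bench beside the tray; leave alone. Origin: centre of its base
- funnel: steel bowl, 100 mm diameter, 55 mm high, on the bench beside the tray; leave alone. Origin: centre of its base

How it is judged:
By the outcome, as a careful person would: the job done as asked, in the order asked, and still so for the second after the job is handed in, with the robot touching nothing.
It also fails if it takes over 72 s, if anything falls off the work surface, if the arm or the gripper's body presses on something with over 40 N, if the wrist force passes 120 N, or if a joint passes its speed limit or range.

## Working session

There is one attempt and no reset: what is moved stays moved. The work goes in short steps, Python scripts to look and compute and a tool call to move; the robot and the scene stay as the last step left them, time stands still between calls to the robot, and variables do not carry over. Pictures are saved under pics/ and viewed, at most 11 in all, crops included, and the job is handed in when it is done.

Besides the shell and the picture viewer there is one more tool, called after "Call:" in YAML: its name, and indented under it one key for each argument. step_arm: Moves the arm, as the interface text tells. Its arguments: {"type":"object","properties":{"increments":{"type":"string"},"grip_force":{"type":"number"}},"required":["increments"]}

```bash
ls; mkdir -p pics; cat > h.py <<'E'
import numpy as np, cv2, json, pickle
from workcell import robot
def snap(n,f):
    o=robot.observe(); s=robot.snapshot(n); cv2.imwrite(f'pics/{f}.png',cv2.cvtColor(s['image'],cv2.COLOR_RGB2BGR)); s['obs']=o
    pickle.dump(s,open(f'pics/{f}.pkl','wb')); return s
def ray(s,u,v,z):
    "world point on height z seen at pixel u,v (fixed cameras)"
    R=np.array(s['R']);t=np.array(s['t']);c=-R.T@t
    d=R.T@np.array([(u-s['cx'])/s['fx'],(v-s['cy'])/s['fy'],1]); return c+d*(z-c[2])/d[2]
def proj(s,X):
    p=np.array(s['R'])@np.array(X)+np.array(s['t']); return [s['fx']*p[0]/p[2]+s['cx'],s['fy']*p[1]/p[2]+s['cy']]
def load(f): return pickle.load(open(f'pics/{f}.pkl','rb'))
E
python3 - <<'E'
from h import *
o=robot.observe();print(o);print(robot.tcp_to_grasp)
for n in('top','scene'):
    s=snap(n,n+'0');print(n,s['fx'],s['cx'],s['cy'],np.round(s['R'],3).tolist(),np.round(s['t'],3))
    cv2.imwrite(f'pics/{n}0b.png',cv2.resize(cv2.imread(f'pics/{n}0.png'),(800,600),interpolation=cv2.INTER_CUBIC))
E
```

```text
pics
{'t': 0.0, 'qpos': array([ 1.14434486e+00,  9.17962757e-02,  1.23185513e+00,  1.13826417e-05,
        1.81978693e+00, -5.66998826e-02]), 'joint_velocities': array([-1.59790523e-04, -1.44811669e-03,  1.00486926e-05,  1.06514274e-03,
        1.92537524e-04,  6.60044598e-04]), 'effort': array([ 8.29729779e-04, -4.46416068e+01, -4.06468570e+01,  7.00718304e-02,
        2.82347150e-02, -1.03580712e-04]), 'position': array([0.21670832, 0.55918704, 0.22156171]), 'ee_rot': array([ 1.83822992e-01,  9.82958929e-01, -8.94723268e-04, -2.26130623e-04]), 'force': array([ 0.38777906, -0.28419363,  0.15563346]), 'ft_torque': array([-0.03051405,  0.04215431, -0.0240958 ]), 'grasp_force': 0.0, 'width': 0.08786321462466185}
0.0187
top 381.9092587513697 251.67117071628846 193.94585915057982 [[-0.017, -1.0, 0.018], [-0.995, 0.015, -0.102], [0.102, -0.02, -0.995]] [0.086 0.546 0.891]
scene 359.88254941734624 254.42863655426237 197.36137773626302 [[0.855, 0.519, 0.008], [0.418, -0.678, -0.604], [-0.308, 0.52, -0.797]] [-0.507 -0.134  1.074]
```

View pics/top0b.png

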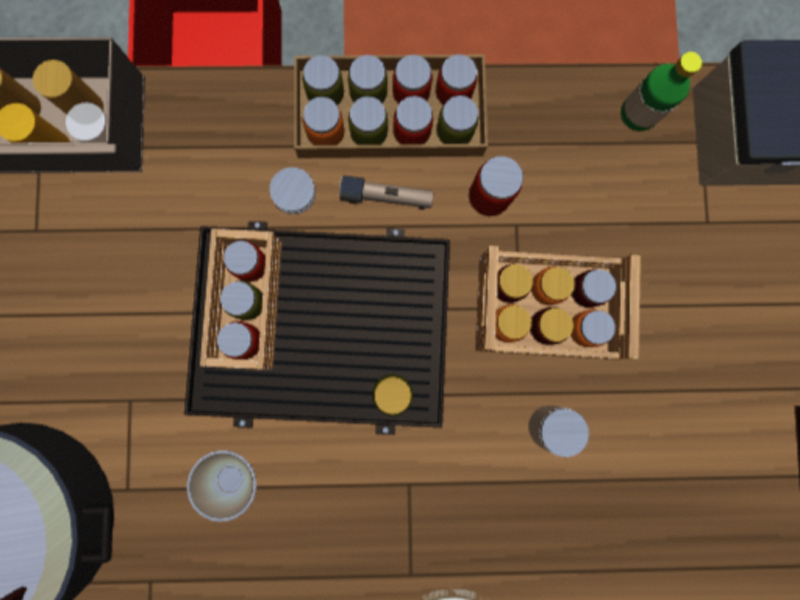

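View pics/scene0b.png

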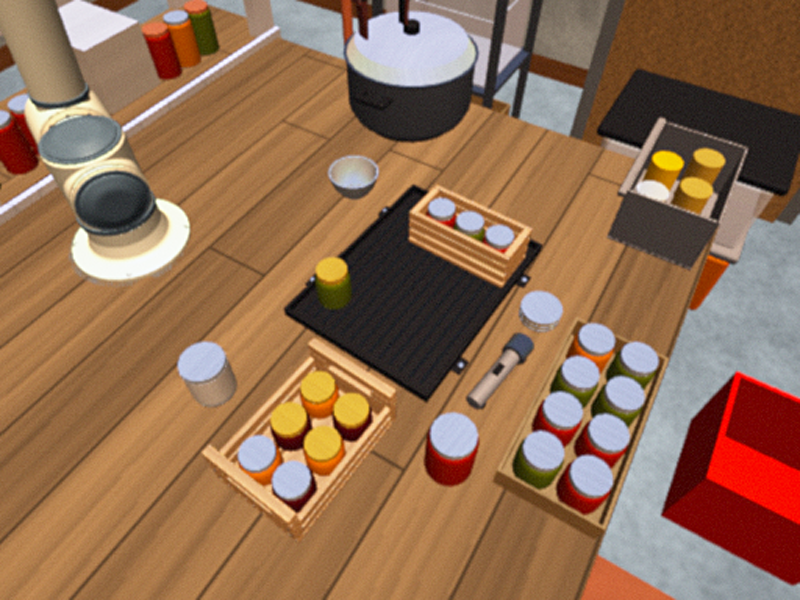

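The top view shows the tray at enlarged px (185–450, 227–425), near rim on the right at u≈445. The crate is at (478–640, 245–358), with its front end board on the left. The stored crate's near face is at u≈272 and the jar is at (393, 395). I'll enlarge this area for the corners.

```bash
python3 - <<'E'
import cv2
a=cv2.imread('pics/top0.png')[140:290,112:422]
cv2.imwrite('pics/c1.png',cv2.resize(a,None,fx=2.5,fy=2.5,interpolation=cv2.INTER_CUBIC))
a=cv2.imread('pics/top0.png')[150:240,290:420]
cv2.imwrite('pics/c2.png',cv2.resize(a,None,fx=6,fy=6,interpolation=cv2.INTER_CUBIC))
E
```

```text
(no output)
```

View pics/c1.png

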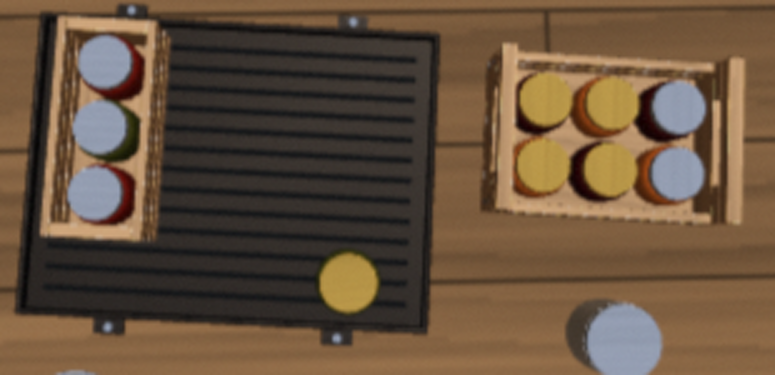

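View pics/c2.png

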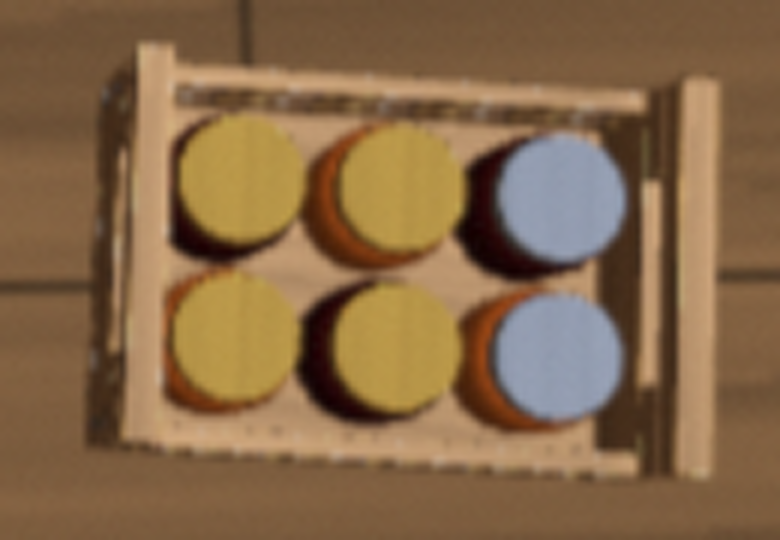

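Crop 1 puts the tray's outer top corners at (439,36), (427,331), (43,14) and (16,312). Crop 2 puts the front board top corners at (138,42), (122,440), (174,44) and (160,440), and the rear board corners at (719,80), (712,478), (682,78) and (677,474).

```bash
cat >> h.py <<'E'
def rect(P,L,W):
    "fit pose of frame: P list of (local, world) xy -> origin, yaw"
    A=np.array([p[0] for p in P],float);B=np.array([p[1] for p in P],float)
    a=A-A.mean(0);b=B-B.mean(0)
    th=np.arctan2((a[:,0]*b[:,1]-a[:,1]*b[:,0]).sum(),(a*b).sum())
    R=np.array([[np.cos(th),-np.sin(th)],[np.sin(th),np.cos(th)]])
    o=B.mean(0)-R@A.mean(0); res=(A@R.T+o-B); return o,th,R,res
E
python3 - <<'E'
from h import *
s=load('top0')
c1=lambda x,y,z:ray(s,112+x/2.5,140+y/2.5,z)[:2]
c2=lambda x,y,z:ray(s,290+x/6,150+y/6,z)[:2]
T=[((.146,-.196),c1(439,36,.02)),((-.146,-.196),c1(427,331,.02)),((.146,.196),c1(43,14,.02)),((-.146,.196),c1(16,312,.02))]
to,tt,tR,r=rect(T,0,0);print('tray',to,np.degrees(tt),np.round(r*1e3,1).tolist())
C=[((.075,.11),c2(138,42,.092)),((-.075,.11),c2(122,440,.092)),((.075,.096),c2(174,44,.092)),((-.075,.096),c2(160,440,.092)),
((.075,-.11),c2(719,80,.092)),((-.075,-.11),c2(712,478,.092)),((.075,-.096),c2(682,78,.092)),((-.075,-.096),c2(677,474,.092))]
co,ct,cR,r=rect(C,0,0);print('crate',co,np.degrees(ct),np.round(r*1e3,1).tolist())
inT=lambda p:tR.T@(np.array(p)-to)
print('crate in tray',inT(co), np.degrees(ct-tt),'front',inT(co+cR@[0,.11]))
print('front btm corners z0',[inT(c2(*p,0)) for p in((103,90),(87,445))])
print('stored near face top z.079',[inT(c1(*p,.079)) for p in((160,22),(143,239))],'far',[inT(c1(*p,.079)) for p in((60,17),(42,234))])
print('bottom z.004',[inT(c1(*p,.004)) for p in((171,38),(157,241))])
print('jar',inT(c1(349,283,.079)))
j=c2;print('tin',inT(c1(624,341,.08)),'jarb',inT(ray(s,501/1.5625,178/1.5625,.1)[:2]))
print('grip',co+cR@[0,.103],'rear',co+cR@[0,-.103])
g=lambda x,y:to+tR@[x,y]
print('final',g(.038,-.06))
E
```

```text
tray [0.51444766 0.19110223] -3.8611032981444136 [[2.9, -2.0], [-3.5, -1.2], [2.6, 2.2], [-2.0, 1.1]]
crate [ 0.53897534 -0.16580984] -4.43560479188844 [[-0.1, -0.7], [-0.0, 0.0], [-0.3, -1.0], [-0.9, 0.2], [0.3, 0.1], [0.6, 0.2], [0.4, 0.0], [-0.0, 1.1]]
crate in tray [ 0.04850575 -0.35445031] -0.5745014937440264 front [ 0.04960869 -0.24445584]
front btm corners z0 [array([ 0.1229878 , -0.24637951]), array([-0.02497256, -0.24511124])]
stored near face top z.079 [array([0.12930417, 0.06797256]), array([-0.06849247,  0.06906834])] far [array([0.12893621, 0.15925903]), array([-0.06862411,  0.15910964])]
bottom z.004 [array([0.12977614, 0.07047088]), array([-0.07093081,  0.07000719])]
jar [-0.09817286 -0.11689008]
tin [-0.13698375 -0.36438941] jarb [ 0.22321197 -0.25711716]
grip [ 0.54694122 -0.06311833] rear [ 0.53100947 -0.26850134]
final [0.54832113 0.12867958]
```

Call:
step_arm:
  increments: "0 0 0 0 0 -5.6 0; 0 0 0 0 0 -5.6 0; 0 0 0 0 0 -5.6 0; -2.1 -3.3 0 0 0 0 0; -2.1 -3.3 0 0 0 0 0; -2.1 -3.3 0 0 0 0 0; -2.1 -3.3 0 0 0 0 0; -2.1 -3.3 0 0 0 0 0; -2.1 -3.3 0 0 0 0 0; -2.1 -3.3 0 0 0 0 0; -2.1 -3.3 0 0 0 0 0; -2.1 -3.3 0 0 0 0 0"

```text
t: 1.1
position: [0.3829, 0.2471, 0.2223]
ee_rot: [0.038, 0.999, -0.0, -0.0]
force: [1.1, -0.3, 0.8]
width: 0.0878
grasp_force: 0.0
```

Call:
step_arm:
  increments: "-2.1 -3.3 0 0 0 0 0.4; -2.1 -3.3 0 0 0 0 0.4; -2.1 -3.3 0 0 0 0 0.4; -2.1 -3.3 0 0 0 0 0.4; -2.1 -3.3 0 0 0 0 0.4; -2.1 -3.3 0 0 0 0 0.4; -2.1 -3.3 0 0 0 0 0.4; -2.1 -3.3 0 0 0 0 0.4; 0 0 0 0 0 0 0.4; 0 0 0 0 0 0 0.4"

```text
t: 1.93
position: [0.53, -0.0289, 0.2213]
ee_rot: [0.04, 0.999, 0.0, -0.001]
force: [1.0, 0.1, -0.9]
width: 0.0523
grasp_force: 0.0
```

```bash
cat >> h.py <<'E'
from scipy.spatial.transform import Rotation as Ro
def delta(p,R=None):
    o=robot.observe();Rt=Ro.from_quat(o['ee_rot']).as_matrix()
    print('t',round(o['t'],2),'pos',np.round(o['position'],4),'F',np.round(o['force'],1),'w',round(o['width'],4),'g',round(o['grasp_force'],1))
    print('tool axes (cols)',np.round(Rt,3).tolist())
    print('shift cm',np.round(100*Rt.T@(np.array(p)-o['position']),2))
    if R is not None: print('rotvec deg',np.round(np.degrees(Ro.from_matrix(Rt.T@R).as_rotvec()),2))
E
python3 - <<'E'
from h import *
a=np.radians(-4.44);y=np.array([-np.sin(a),np.cos(a),0]);R=np.c_[np.cross(y,[0,0,-1]),y,[0,0,-1]]
delta([.547,-.063,.068],R)
s=snap('top','top1');w=snap('wrist','w1');print(w.keys());
a=cv2.imread('pics/w1.png');cv2.imwrite('pics/w1b.png',cv2.resize(a,None,fx=1.5,fy=1.5))
E
```

```text
t 1.93 pos [ 0.53   -0.0289  0.2213] F [ 1.   0.1 -0.9] w 0.0523 g 0.0
tool axes (cols) [[-0.997, 0.08, -0.003], [0.08, 0.997, 0.0], [0.003, 0.0, -1.0]]
shift cm [-2.01 -3.27 15.33]
rotvec deg [ 0.01 -0.15 -0.15]
dict_keys(['image', 'fx', 'fy', 'cx', 'cy', 'tool_from_camera', 'obs'])
```

View pics/w1b.png

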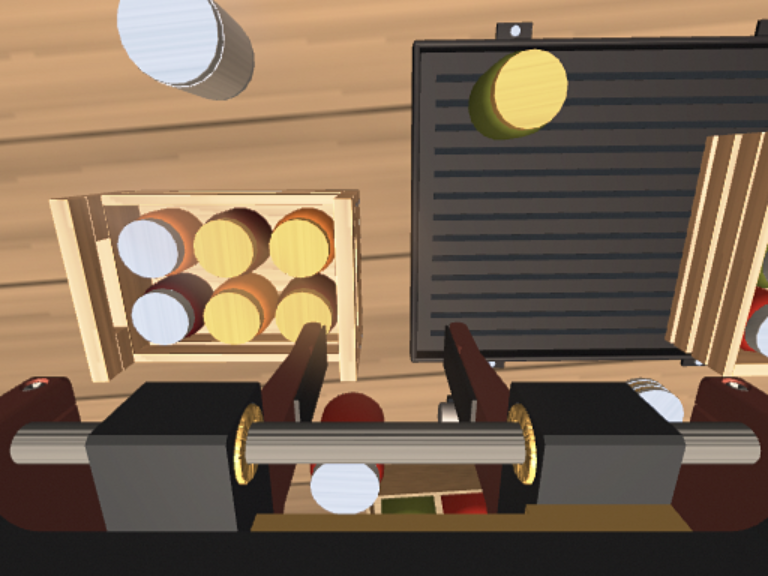

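The wrist view shows the crate's front rail at 1.5x px (336–353, 196) to (341–355, 380), and the tray's near rim outer edge at (415, 45)–(411, 360). I'll check these against the top-view measurement.

```bash
cat >> h.py <<'E'
def wray(w,u,v,z):
    T=np.array(w['tool_from_camera']);Rt=Ro.from_quat(w['obs']['ee_rot']).as_matrix();p=w['obs']['position']
    c=p+Rt@T[:3,3];d=Rt@T[:3,:3]@np.array([(u-w['cx'])/w['fx'],(v-w['cy'])/w['fy'],1]);return c+d*(z-c[2])/d[2]
E
python3 - <<'E'
from h import *
w=load('w1')
for p in((336,196),(353,196),(341,380),(355,380)): print(wray(w,p[0]/1.5,p[1]/1.5,.092)[:2])
print('rim',[wray(w,p[0]/1.5,p[1]/1.5,.02)[:2] for p in((415,45),(411,360))], 'jar',wray(w,529/1.5,89/1.5,.079))
print('stored top',[wray(w,p[0]/1.5,p[1]/1.5,.079)[:2] for p in((706,135),(668,341))])
E
```

```text
[ 0.47185623 -0.05704126]
[ 0.47281428 -0.04486641]
[ 0.62056727 -0.06984905]
[ 0.62148022 -0.05831896]
rim [array([0.36281067, 0.01131138]), array([ 0.64550701, -0.00875375])] jar [0.41048584 0.08391233 0.079     ]
stored top [array([0.45083747, 0.21178219]), array([0.61311579, 0.20489892])]
```

Call:
step_arm:
  increments: "-1 -1.55 0 0 0 0 0.4; -1 -1.55 0 0 0 0 0.4; 0 0 2 0 0 0 0.4; 0 0 3 0 0 0 0.4; 0 0 3 0 0 0 0.4; 0 0 3 0 0 0 0.4; 0 0 2 0 0 0 0.4; 0 0 1 0 0 0 0.4; 0 0 0.6 0 0 0 0.4; 0 0 0.5 0 0 0 0.4; 0 0 0 0 0 0 0.4; 0 0 0 0 0 0 0.4"

```text
t: 3.03
position: [0.5482, -0.0595, 0.0731]
ee_rot: [0.038, 0.999, -0.0, 0.001]
force: [0.1, -1.2, 1.0]
width: 0.0526
grasp_force: 0.0
```

```bash
python3 - <<'E'
from h import *
delta([.547,-.06,.068])
w=snap('wrist','w2');a=cv2.imread('pics/w2.png');cv2.imwrite('pics/w2b.png',cv2.resize(a,None,fx=1.5,fy=1.5))
E
```

```text
t 3.03 pos [ 0.5482 -0.0595  0.0731] F [ 0.1 -1.2  1. ] w 0.0526 g 0.0
tool axes (cols) [[-0.997, 0.076, 0.002], [0.076, 0.997, -0.0], [-0.002, -0.0, -1.0]]
shift cm [ 0.11 -0.06  0.51]
```

View pics/w2b.png

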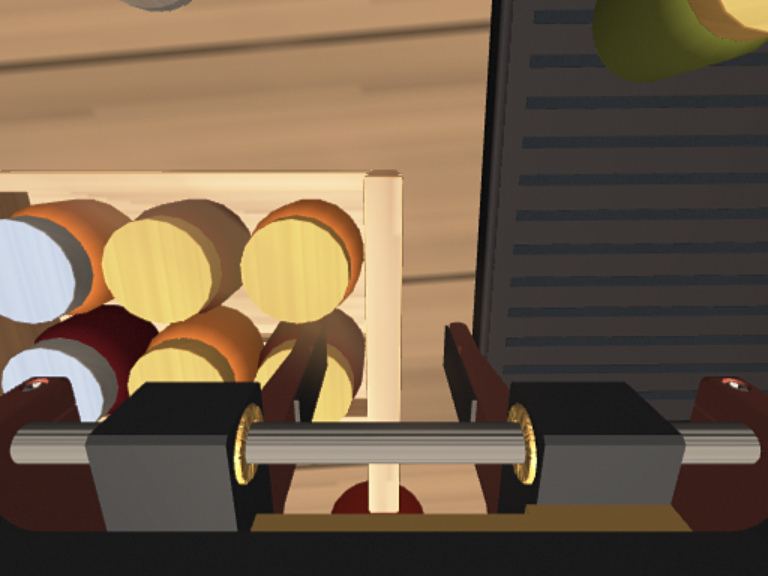

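The rail is centred between the fingers at u≈384, so I'll lower a bit and pinch it.

Call:
step_arm:
  increments: "0 0 0.2 0 0 0 0.4; 0 0 0.2 0 0 0 0.4; 0 0 0 0 0 0 1; 0 0 0 0 0 0 1; 0 0 0 0 0 0 1; 0 0 0 0 0 0 1; 0 0 0 0 0 0 1; 0 0 0 0 0 0 1; 0 0 0 0 0 0 1"
  grip_force: 35

```text
t: 3.83
position: [0.5475, -0.0598, 0.0677]
ee_rot: [0.038, 0.999, -0.0, 0.0]
force: [0.4, -0.9, -0.4]
width: 0.0135
grasp_force: 35.0
```

Call:
step_arm:
  increments: "0 0.1 0 0 0 0 1; 0 0.3 0 0 0 0 1; 0 0.4 0 0 0 0 1; 0 0.4 0 0 0 0 1; 0 0.4 0 0 0 0 1; 0 0.4 0 0 0 0 1; 0 0.4 0 0 0 0 1; 0 0.4 0 0 0 0 1; 0 0.4 0 0 0 0 1; 0 0.3 0 0 0 0 1; 0 0.2 0 0 0 0 1; 0 0.1 0 0 0 0 1"

```text
t: 4.83
position: [0.5503, -0.0232, 0.0677]
ee_rot: [0.039, 0.999, -0.001, -0.0]
force: [-0.0, -7.2, -0.5]
width: 0.0137
grasp_force: 35.0
```

Call:
step_arm:
  increments: "0 0.1 0 0 0 0 1; 0 0.1 0 0 0 0 1; 0 0.1 0 0 0 0 1; 0 0.1 0 0 0 0 1; 0 0.1 0 0 0 0 1"

```text
t: 5.25
position: [0.5507, -0.0185, 0.0677]
ee_rot: [0.039, 0.999, -0.002, -0.0]
force: [-1.5, -6.8, 0.4]
width: 0.0139
grasp_force: 35.0
```

Call:
step_arm:
  increments: "0 0.1 0 0 0 0 1; 0 0.1 0 0 0 0 1; 0 0.1 0 0 0 0 1"

```text
t: 5.5
position: [0.5509, -0.0156, 0.0677]
ee_rot: [0.039, 0.999, -0.002, -0.0]
force: [-1.0, -7.0, -0.3]
width: 0.0137
grasp_force: 35.0
```

Call:
step_arm:
  increments: "0 0.1 0 0 0 0 1; 0 0.1 0 0 0 0 1"

```text
t: 5.67
position: [0.551, -0.0136, 0.0677]
ee_rot: [0.039, 0.999, -0.002, -0.0]
force: [0.2, -7.6, -0.0]
width: 0.0138
grasp_force: 35.0
```

Call:
step_arm:
  increments: "0 0.1 0 0 0 0 1; 0 0.1 0 0 0 0 1"

```text
t: 5.83
position: [0.5512, -0.0117, 0.0677]
ee_rot: [0.039, 0.999, -0.002, -0.0]
force: [-0.2, -9.7, -0.1]
width: 0.014
grasp_force: 35.0
```

Friction is about 7 N and the force has just started to rise, so this may be contact.

Call:
step_arm:
  increments: "0 0.1 0 0 0 0 1"

```text
t: 5.92
position: [0.5512, -0.0114, 0.0677]
ee_rot: [0.039, 0.999, -0.002, -0.0]
force: [-1.2, -11.8, -0.2]
width: 0.0141
grasp_force: 35.0
```

Call:
step_arm:
  increments: "0 0.1 0 0 0 0 1"

```text
t: 6.0
position: [0.5513, -0.0111, 0.0676]
ee_rot: [0.039, 0.999, -0.003, -0.0]
force: [-0.3, -13.7, 0.1]
width: 0.0136
grasp_force: 35.1
```

Call:
step_arm:
  increments: "0 -0.15 0 0 0 0 1; 0 -0.08 -0.24 -0.67 0 0 1; 0 -0.08 -0.24 -0.67 0 0 1; 0 -0.07 -0.24 -0.67 0 0 1; 0 -0.07 -0.24 -0.67 0 0 1; 0 -0.07 -0.24 -0.67 0 0 1; 0 -0.06 -0.24 -0.67 0 0 1"

```text
t: 6.58
position: [0.5503, -0.015, 0.0806]
ee_rot: [0.038, 0.999, 0.034, 0.0]
force: [1.9, -5.5, -8.1]
width: 0.0134
grasp_force: 35.1
```

Call:
step_arm:
  increments: "0 -0.06 -0.24 -0.67 0 0 1; 0 -0.06 -0.24 -0.67 0 0 1; 0 -0.05 -0.24 -0.67 0 0 1; 0 -0.05 -0.24 -0.67 0 0 1; 0 -0.05 -0.24 -0.67 0 0 1; 0 -0.04 -0.24 -0.67 0 0 1; 0 0 0 0 0 0 1"

```text
t: 7.17
position: [0.5506, -0.0188, 0.0963]
ee_rot: [0.039, 0.997, 0.071, 0.003]
force: [-0.3, -2.9, -6.8]
width: 0.0138
grasp_force: 35.0
```

```bash
python3 - <<'E'
from h import *
delta([.5513,-.0111,.0676])
w=snap('scene','s2');a=cv2.imread('pics/s2.png')[170:350,100:320];cv2.imwrite('pics/s2b.png',cv2.resize(a,None,fx=3,fy=3,interpolation=cv2.INTER_CUBIC))
E
```

```text
t 7.17 pos [ 0.5506 -0.0188  0.0963] F [-0.3 -2.9 -6.8] w 0.0138 g 35.0
tool axes (cols) [[-0.997, 0.076, 0.011], [0.077, 0.987, 0.14], [0.0, 0.141, -0.99]]
shift cm [-0.01  0.36  2.95]
```

View pics/s2b.png

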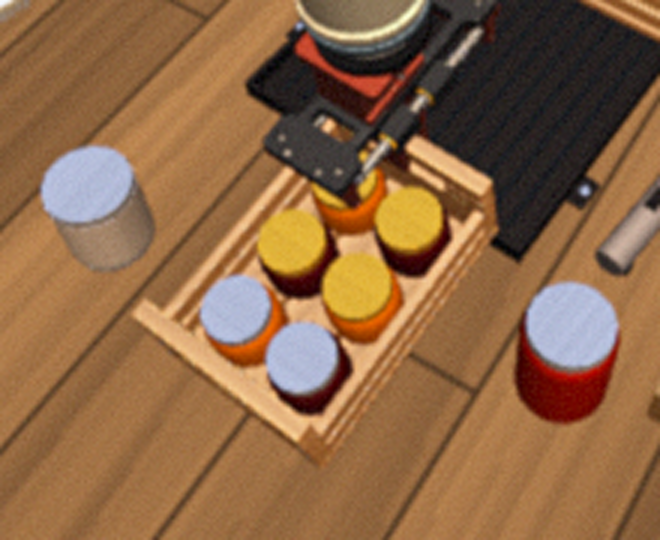

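Call:
step_arm:
  increments: "0 0.2 0.03 0 0 0 1; 0 0.3 0.04 0 0 0 1; 0 0.3 0.04 0 0 0 1; 0 0.3 0.04 0 0 0 1; 0 0.3 0.04 0 0 0 1; 0 0.3 0.04 0 0 0 1; 0 0.3 0.04 0 0 0 1; 0 0.3 0.04 0 0 0 1; 0 0.3 0.04 0 0 0 1; 0 0.3 0.04 0 0 0 1; 0 0.2 0.03 0 0 0 1; 0 0 0 0 0 0 1"

```text
t: 8.22
position: [0.553, 0.0134, 0.0962]
ee_rot: [0.038, 0.997, 0.07, 0.003]
force: [0.2, -1.0, -5.2]
width: 0.0137
grasp_force: 35.0
```

Call:
step_arm:
  increments: "0 0.03 0.18 0.5 0 0 1; 0 0.03 0.18 0.5 0 0 1; 0 0.03 0.18 0.5 0 0 1; 0 0 0 0 0 0 1"

```text
t: 8.55
position: [0.5532, 0.0157, 0.091]
ee_rot: [0.038, 0.998, 0.058, 0.002]
force: [0.3, 5.1, -3.0]
width: 0.0138
grasp_force: 35.0
```

Call:
step_arm:
  increments: "0 0.03 0.1 0.25 0 0 1; 0 0.03 0.1 0.25 0 0 1; 0 0 0 0 0 0 1"

```text
t: 8.8
position: [0.5536, 0.0158, 0.0902]
ee_rot: [0.038, 0.998, 0.053, 0.003]
force: [-0.8, 4.6, 2.6]
width: 0.0138
grasp_force: 35.0
```

Call:
step_arm:
  increments: "0 0 0 0 0 0 0.6; 0 0 0 0 0 0 0.6; 0 0 0 0 0 0 0.6; 0 0 0 0 0 0 0.6; 0 0 -1 0 0 0 0.6; 0 0 -2 0 0 0 0.6; 0 0 -3 0 0 0 0.6; 0 0 -3 0 0 0 0.6; 0 0 -3 0 0 0 0.6; 0 0 0 0 0 0 0.6"

```text
t: 9.63
position: [0.5543, 0.0015, 0.2168]
ee_rot: [0.038, 0.998, 0.052, 0.008]
force: [0.5, -0.8, 0.9]
width: 0.0351
grasp_force: 0.0
```

```bash
python3 - <<'E'
from h import *
w=snap('scene','s3');t=snap('top','t3')
a=cv2.resize(cv2.imread('pics/s3.png')[170:350,100:300],None,fx=2.9,fy=2.9,interpolation=cv2.INTER_CUBIC)
b=cv2.imread('pics/t3.png');print(a.shape)
# crate rear expected: 
to=np.array([.5144,.1911]);th=np.radians(-3.86);R=np.array([[np.cos(th),-np.sin(th)],[np.sin(th),np.cos(th)]])
a_=np.radians(-3.86);xt=R@[1,0]
y=np.r_[-xt,0] ; z=np.array([0,0,-1.]);x=np.cross(y,z);Rg=np.c_[x,y,z]
o=robot.observe();delta(o['position'],Rg)
# front edge y rel rim 30mm -> rear = rim outer+.03-.219
rear=np.array([.5515,-.0041])+R@[0,.028-.219];print('rear',rear, 'x in tray', R.T@(rear-to))
b=b[140:290,200:430];b=cv2.resize(b,None,fx=2.5,fy=2.5)
cv2.imwrite('pics/t3b.png',b)
E
```

```text
(522, 580, 3)
t 9.73 pos [0.553  0.002  0.2107] F [ 0.2  0.1 -1.2] w 0.0351 g 0.0
tool axes (cols) [[-0.997, 0.076, 0.012], [0.077, 0.992, 0.104], [-0.004, 0.105, -0.994]]
shift cm [0. 0. 0.]
rotvec deg [  4.52   4.94 -90.46]
rear [ 0.53864212 -0.19466672] x in tray [ 0.05015646 -0.38325967]
```

View pics/t3b.png

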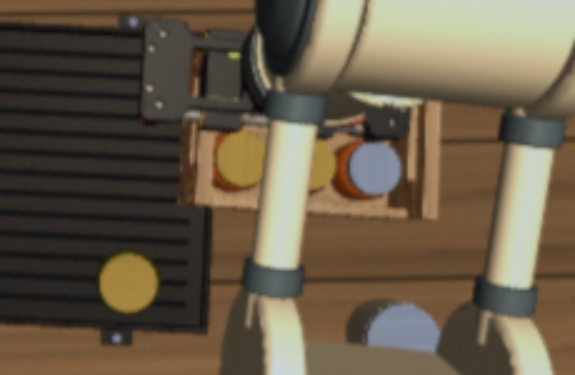

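The crate rests nose-up on the rim. Its front board sits at crop px x≈182–200, past the rim at x≈208, and its rear top edge runs from (440,100) to (437,218). Next I'll work out the pushing pose.

```bash
python3 - <<'E'
from h import *
s=load('t3');o=robot.observe();print(np.round(np.degrees(o['qpos']),1))
for p in((440,100),(437,218)): print(ray(s,200+p[0]/2.5,140+p[1]/2.5,.0915))
E
```

```text
[ -7.1  -2.7  79.9   6.2 102.7 -91.4]
[ 0.56792205 -0.20234103  0.0915    ]
[ 0.46182996 -0.1943344   0.0915    ]
```

Call:
step_arm:
  increments: "0 0 -1 6 0 0 0.3; 0 0 0 0 0 6.88 0; 0 0 0 0 0 6.88 0; 0 0 0 0 0 6.88 0; 0 0 0 0 0 6.88 0; 0 0 0 0 0 6.88 0; 0 0 0 0 0 6.88 0; 0 0 0 0 0 6.88 0; 0 0 0 0 0 6.88 0; 0 0 0 0 0 6.88 0; 0 0 0 0 0 6.88 0"

```text
t: 10.65
position: [0.5515, 0.0014, 0.2163]
ee_rot: [0.599, 0.801, -0.001, -0.001]
force: [0.0, -0.1, -0.1]
width: 0.0878
grasp_force: 0.0
```

Call:
step_arm:
  increments: "0 0 0 0 0 6.88 0; 0 0 0 0 0 6.88 0; 0 0 0 0 0 6.88 0; 0 0 0 0 0 0 0"

```text
t: 10.98
position: [0.5516, 0.0014, 0.2164]
ee_rot: [0.732, 0.682, -0.001, -0.001]
force: [0.3, 0.1, -0.2]
width: 0.0876
grasp_force: 0.0
```

```bash
cat >> h.py <<'E'
TO=np.array([.5144,.1911]);_t=np.radians(-3.86);TR=np.array([[np.cos(_t),-np.sin(_t)],[np.sin(_t),np.cos(_t)]])
y=np.r_[TR@[1,0],0];z=np.array([0,0,-1.]);Rg=np.c_[np.cross(y,z),y,z]
E
python3 - <<'E'
from h import *
p=np.array([.5375,-.2000])-TR@[0,.04]
delta(np.r_[p,.22],Rg);print(np.round(np.degrees(robot.observe()['qpos']),1),TR.T@(p-TO))
E
```

```text
t 10.98 pos [0.5516 0.0014 0.2164] F [ 0.3  0.1 -0.2] w 0.0876 g 0.0
tool axes (cols) [[0.071, 0.997, -0.003], [0.997, -0.071, 0.001], [0.001, -0.003, -1.0]]
shift cm [-24.19   0.04  -0.37]
rotvec deg [-0.17 -0.03 -0.21]
[ -3.4  -2.2  78.7   0.  103.7   0.7] [ 0.04937596 -0.42865773]
```

Call:
step_arm:
  increments: "-2 0 0 0 0 0 0; -4 0 0 0 0 0 0; -4 0 0 0 0 0 0; -4 0 0 0 0 0 0; -4 0 0 0 0 0 0; -4 0 0 0 0 0 0; -2.2 0 0 0 0 0 0; 0 0 2 0 0 0 0; 0 0 4 0 0 0 0; 0 0 4 0 0 0 0; 0 0 3.2 0 0 0 0; 0 0 2 0 0 0 0"

```text
t: 11.98
position: [0.5334, -0.2388, 0.06]
ee_rot: [0.729, 0.685, -0.001, -0.004]
force: [-0.3, -0.6, 0.7]
width: 0.0877
grasp_force: 0.0
```

Call:
step_arm:
  increments: "0.5 0 0 0 0 0 0; 0.5 0 0 0 0 0 0; 0.4 0 0 0 0 0 0; 0.3 0 0 0 0 0 0; 0.2 0 0 0 0 0 0; 0.2 0 0 0 0 0 0"

```text
t: 12.48
position: [0.5383, -0.2189, 0.068]
ee_rot: [0.73, 0.683, 0.001, 0.001]
force: [0.3, -0.6, 0.7]
width: 0.0877
grasp_force: 0.0
```

Call:
step_arm:
  increments: "0.2 0 0 0 0 0 0; 0.2 0 0 0 0 0 0; 0.2 0 0 0 0 0 0; 0.2 0 0 0 0 0 0; 0.2 0 0 0 0 0 0; 0.2 0 0 0 0 0 0"

```text
t: 12.98
position: [0.5384, -0.2085, 0.0662]
ee_rot: [0.731, 0.683, -0.001, 0.001]
force: [2.6, -7.5, -1.9]
width: 0.0875
grasp_force: 3.5
```

Call:
step_arm:
  increments: "0.2 0 0 0 0 0 0; 0.2 0 0 0 0 0 0; 0.2 0 0 0 0 0 0; 0.2 0 0 0 0 0 0; 0.2 0 0 0 0 0 0; 0.2 0 0 0 0 0 0"

```text
t: 13.48
position: [0.5387, -0.1973, 0.0661]
ee_rot: [0.731, 0.683, -0.001, 0.001]
force: [-1.0, -8.5, -0.5]
width: 0.088
grasp_force: 4.1
```

Call:
step_arm:
  increments: "0.25 0 0 0 0 0 0; 0.25 0 0 0 0 0 0; 0.25 0 0 0 0 0 0; 0.25 0 0 0 0 0 0; 0.25 0 0 0 0 0 0; 0.25 0 0 0 0 0 0; 0.25 0 0 0 0 0 0; 0.25 0 0 0 0 0 0; 0.25 0 0 0 0 0 0; 0.25 0 0 0 0 0 0; 0.25 0 0 0 0 0 0; 0.25 0 0 0 0 0 0"

```text
t: 14.48
position: [0.541, -0.1682, 0.067]
ee_rot: [0.731, 0.682, -0.001, 0.002]
force: [-1.4, -11.0, 2.2]
width: 0.0879
grasp_force: 5.3
```

Call:
step_arm:
  increments: "0.2 0 0 0 0 0 0; 0.2 0 0 0 0 0 0; 0.2 0 0 0 0 0 0; 0.2 0 0 0 0 0 0; 0.2 0 0 0 0 0 0; 0.2 0 0 0 0 0 0; 0.2 0 0 0 0 0 0; 0.2 0 0 0 0 0 0; 0.2 0 0 0 0 0 0; 0.2 0 0 0 0 0 0"

```text
t: 15.32
position: [0.5428, -0.1494, 0.0682]
ee_rot: [0.731, 0.682, -0.002, 0.004]
force: [-0.3, -13.0, 5.2]
width: 0.0878
grasp_force: 6.7
```

Call:
step_arm:
  increments: "0.15 0 0 0 0 0 0; 0.15 0 0 0 0 0 0; 0.15 0 0 0 0 0 0; 0.15 0 0 0 0 0 0; 0.15 0 0 0 0 0 0; 0.15 0 0 0 0 0 0; 0.15 0 0 0 0 0 0; 0.15 0 0 0 0 0 0"

```text
t: 15.98
position: [0.544, -0.1384, 0.0693]
ee_rot: [0.731, 0.682, -0.002, 0.005]
force: [-0.9, -17.0, 9.3]
width: 0.0878
grasp_force: 8.0
```

Call:
step_arm:
  increments: "0.15 0 0 0 0 0 0; 0.15 0 0 0 0 0 0; 0.15 0 0 0 0 0 0; 0.15 0 0 0 0 0 0; 0.15 0 0 0 0 0 0; 0.15 0 0 0 0 0 0"

```text
t: 16.48
position: [0.5451, -0.1303, 0.0704]
ee_rot: [0.731, 0.682, -0.002, 0.006]
force: [-2.0, -19.3, 12.3]
width: 0.0875
grasp_force: 9.3
```

Call:
step_arm:
  increments: "0.05 0 -0.2 0 0 0 0; 0.05 0 -0.2 0 0 0 0; 0.05 0 -0.2 0 0 0 0; 0.05 0 -0.2 0 0 0 0; 0 0 0 0 0 0 0"

```text
t: 16.9
position: [0.5444, -0.1226, 0.0754]
ee_rot: [0.731, 0.683, 0.001, 0.001]
force: [0.0, 0.5, -0.3]
width: 0.088
grasp_force: 0.0
```

```bash
python3 - <<'E'
from h import *
w=snap('scene','s4')
a=cv2.resize(cv2.imread('pics/s4.png')[130:340,110:340],None,fx=2.8,fy=2.8,interpolation=cv2.INTER_CUBIC)
cv2.imwrite('pics/s4b.png',a)
E
```

```text
(no output)
```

View pics/s4b.png

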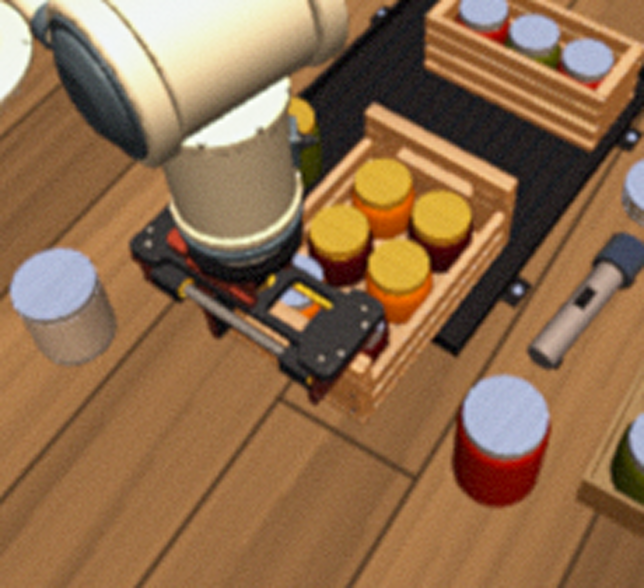

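The crate has tipped over the rim and its front is down in the tray, with the rear raised. I'll keep pushing.

Call:
step_arm:
  increments: "0.2 0 0.2 0 0 0 0; 0.2 0 0.2 0 0 0 0; 0.2 0 0.1 0 0 0 0; 0.2 0 0 0 0 0 0; 0.2 0 0 0 0 0 0; 0.2 0 0 0 0 0 0; 0.2 0 0 0 0 0 0; 0.2 0 0 0 0 0 0; 0.2 0 0 0 0 0 0; 0.2 0 0 0 0 0 0; 0.2 0 0 0 0 0 0; 0.2 0 0 0 0 0 0"

```text
t: 17.95
position: [0.5454, -0.0982, 0.0691]
ee_rot: [0.73, 0.683, 0.0, -0.0]
force: [-0.4, -4.9, -2.6]
width: 0.0877
grasp_force: 2.2
```

Call:
step_arm:
  increments: "0.25 0 0 0 0 0 0; 0.25 0 0 0 0 0 0; 0.25 0 0 0 0 0 0; 0.25 0 0 0 0 0 0; 0.25 0 0 0 0 0 0; 0.25 0 0 0 0 0 0; 0.25 0 0 0 0 0 0; 0.25 0 0 0 0 0 0; 0.25 0 0 0 0 0 0; 0.25 0 0 0 0 0 0; 0.25 0 0 0 0 0 0; 0.25 0 0 0 0 0 0"

```text
t: 18.95
position: [0.5475, -0.068, 0.0692]
ee_rot: [0.73, 0.683, 0.0, -0.0]
force: [-0.3, -5.5, -3.6]
width: 0.0881
grasp_force: 2.3
```

Call:
step_arm:
  increments: "0.25 0 0 0 0 0 0; 0.25 0 0 0 0 0 0; 0.25 0 0 0 0 0 0; 0.25 0 0 0 0 0 0; 0.25 0 0 0 0 0 0; 0.25 0 0 0 0 0 0; 0.25 0 0 0 0 0 0; 0.25 0 0 0 0 0 0; 0.25 0 0 0 0 0 0; 0.25 0 0 0 0 0 0; 0.25 0 0 0 0 0 0; 0.25 0 0 0 0 0 0"

```text
t: 19.95
position: [0.5495, -0.0381, 0.0692]
ee_rot: [0.73, 0.683, 0.0, -0.0]
force: [-0.2, -4.7, -3.0]
width: 0.0878
grasp_force: 2.3
```

Call:
step_arm:
  increments: "0.2 0 0 0 0 0 0; 0.2 0 0 0 0 0 0; 0.2 0 0 0 0 0 0; 0.2 0 0 0 0 0 0; 0.2 0 0 0 0 0 0; 0.2 0 0 0 0 0 0; 0.2 0 0 0 0 0 0; 0.2 0 0 0 0 0 0"

```text
t: 20.62
position: [0.5505, -0.0222, 0.0692]
ee_rot: [0.73, 0.683, 0.0, -0.0]
force: [-0.0, -5.2, -3.1]
width: 0.0876
grasp_force: 2.3
```

Call:
step_arm:
  increments: "0.15 0 0 0 0 0 0; 0.15 0 0 0 0 0 0; 0.15 0 0 0 0 0 0; 0.15 0 0 0 0 0 0; 0.15 0 0 0 0 0 0; 0.15 0 0 0 0 0 0"

```text
t: 21.12
position: [0.5512, -0.0133, 0.0692]
ee_rot: [0.73, 0.683, 0.0, -0.0]
force: [-0.7, -5.8, -3.6]
width: 0.0874
grasp_force: 2.3
```

Call:
step_arm:
  increments: "0.15 0 0 0 0 0 0; 0.15 0 0 0 0 0 0; 0.15 0 0 0 0 0 0; 0.15 0 0 0 0 0 0; 0.15 0 0 0 0 0 0; 0.15 0 0 0 0 0 0; 0.15 0 0 0 0 0 0; 0.15 0 0 0 0 0 0; 0.15 0 0 0 0 0 0; 0.15 0 0 0 0 0 0"

```text
t: 21.95
position: [0.5522, 0.0016, 0.0693]
ee_rot: [0.73, 0.683, 0.0, -0.0]
force: [-0.7, -5.2, -3.6]
width: 0.0878
grasp_force: 2.6
```

Call:
step_arm:
  increments: "0.15 0 0 0 0 0 0; 0.15 0 0 0 0 0 0; 0.15 0 0 0 0 0 0; 0.15 0 0 0 0 0 0; 0.15 0 0 0 0 0 0; 0.15 0 0 0 0 0 0; 0.15 0 0 0 0 0 0"

```text
t: 22.53
position: [0.5529, 0.0121, 0.0693]
ee_rot: [0.73, 0.683, 0.0, -0.0]
force: [0.1, -5.4, -4.3]
width: 0.0879
grasp_force: 2.6
```

```bash
python3 - <<'E'
from h import *
w=snap('scene','s5')
a=cv2.resize(cv2.imread('pics/s5.png')[110:270,190:350],None,fx=3.7,fy=3.7,interpolation=cv2.INTER_CUBIC)
cv2.imwrite('pics/s5b.png',a)
E
```

```text
(no output)
```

View pics/s5b.png

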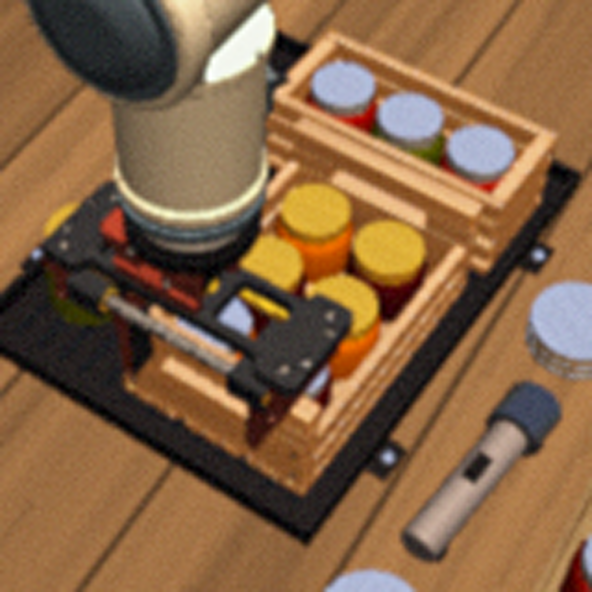

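Call:
step_arm:
  increments: "0 0 0.3 0 0 0 0; 0 0 0.3 0 0 0 0; 0 0 0.3 0 0 0 0; 0 0 0.3 0 0 0 0; 0 0 0.3 0 0 0 0; 0 0 0.3 0 0 0 0; 0 0 0.2 0 0 0 0; -0.3 0 0 0 0 0 0; 0 0 0 0 0 0 0"

```text
t: 23.33
position: [0.5523, 0.0092, 0.0486]
ee_rot: [0.73, 0.683, 0.0, -0.001]
force: [0.5, -0.8, 0.4]
width: 0.0879
grasp_force: 0.0
```

Call:
step_arm:
  increments: "0.15 0 0 0 0 0 0; 0.15 0 0 0 0 0 0; 0.15 0 0 0 0 0 0; 0.15 0 0 0 0 0 0; 0.15 0 0 0 0 0 0; 0.15 0 0 0 0 0 0"

```text
t: 23.83
position: [0.5532, 0.0165, 0.0493]
ee_rot: [0.731, 0.683, -0.001, 0.001]
force: [-0.8, -7.0, 0.0]
width: 0.0879
grasp_force: 3.5
```

Call:
step_arm:
  increments: "0.12 0 0 0 0 0 0; 0.12 0 0 0 0 0 0; 0.12 0 0 0 0 0 0; 0.12 0 0 0 0 0 0"

```text
t: 24.17
position: [0.5535, 0.0212, 0.0493]
ee_rot: [0.731, 0.683, -0.001, 0.001]
force: [-0.9, -6.2, -0.4]
width: 0.088
grasp_force: 3.5
```

Flat now: pushing takes about 6.5 N of plain friction. I'll creep up to the stored crate.

Call:
step_arm:
  increments: "0.1 0 0 0 0 0 0; 0.1 0 0 0 0 0 0; 0.1 0 0 0 0 0 0; 0.1 0 0 0 0 0 0"

```text
t: 24.5
position: [0.5538, 0.0252, 0.0493]
ee_rot: [0.731, 0.683, -0.001, 0.001]
force: [-1.2, -6.2, -0.0]
width: 0.0877
grasp_force: 3.5
```

Call:
step_arm:
  increments: "0.1 0 0 0 0 0 0; 0.1 0 0 0 0 0 0; 0.1 0 0 0 0 0 0"

```text
t: 24.75
position: [0.554, 0.0282, 0.0493]
ee_rot: [0.731, 0.683, -0.001, 0.001]
force: [-1.0, -6.5, -0.0]
width: 0.0876
grasp_force: 3.5
```

Call:
step_arm:
  increments: "0.1 0 0 0 0 0 0; 0.1 0 0 0 0 0 0"

```text
t: 24.92
position: [0.5541, 0.0302, 0.0493]
ee_rot: [0.731, 0.683, -0.001, 0.001]
force: [-0.0, -7.8, 0.6]
width: 0.0875
grasp_force: 3.5
```

Call:
step_arm:
  increments: "0.1 0 0 0 0 0 0"

```text
t: 25.0
position: [0.5542, 0.0302, 0.0493]
ee_rot: [0.731, 0.683, -0.002, 0.001]
force: [-0.2, -13.3, 0.3]
width: 0.0877
grasp_force: 6.7
```

Call:
step_arm:
  increments: "0.1 0 0 0 0 0 0"

```text
t: 25.08
position: [0.5542, 0.0302, 0.0493]
ee_rot: [0.731, 0.683, -0.002, 0.002]
force: [-0.3, -17.4, -0.2]
width: 0.0879
grasp_force: 8.5
```

Call:
step_arm:
  increments: "0.1 0 0 0 0 0 0"

```text
t: 25.17
position: [0.5543, 0.0302, 0.0494]
ee_rot: [0.731, 0.683, -0.003, 0.003]
force: [-0.8, -21.0, 1.1]
width: 0.0875
grasp_force: 10.4
```

Contact is firm and the crate has stopped. I'll withdraw and check the fit.

Call:
step_arm:
  increments: "-0.2 0 0 0 0 0 0; -0.3 0 0 0 0 0 0; -0.5 0 0 0 0 0 0; -0.8 0 0 0 0 0 0; 0 0 -1.5 0 0 0 0; 0 0 -3 0 0 0 0; 0 0 -4 0 0 0 0; 0 0 -4 0 0 0 0; 0 0 -4 0 0 0 0; -4 0 0 0 0 0 0; -4 0 0 0 0 0 0; -4 0 0 0 0 0 0"

```text
t: 26.17
position: [0.5454, -0.104, 0.2157]
ee_rot: [0.729, 0.684, 0.001, 0.001]
force: [0.4, -0.7, -0.7]
width: 0.0879
grasp_force: 0.0
```

Call:
step_arm:
  increments: "-4 0 0 0 0 0 0; -4 0 0 0 0 0 0; -4 0 0 0 0 0 0; -4 0 0 0 0 0 0; -4 0 0 0 0 0 0; -3 0 0 0 0 0 0; 0 0 0 0 0 0 0; 0 0 0 0 0 0 0"

```text
t: 26.83
position: [0.5291, -0.334, 0.2132]
ee_rot: [0.731, 0.682, 0.0, -0.001]
force: [-0.2, -0.3, 0.7]
width: 0.088
grasp_force: 0.0
```

```bash
python3 - <<'E'
from h import *
delta([.55,0,.2])
w=snap('top','t6')
a=cv2.resize(cv2.imread('pics/t6.png')[138:282,110:310],None,fx=4,fy=4,interpolation=cv2.INTER_CUBIC)
cv2.imwrite('pics/t6b.png',a)
E
```

```text
t 26.83 pos [ 0.5291 -0.334   0.2132] F [-0.2 -0.3  0.7] w 0.088 g 0.0
tool axes (cols) [[0.07, 0.998, -0.001], [0.998, -0.07, 0.002], [0.002, -0.001, -1.0]]
shift cm [33.47 -0.24  1.38]
```

View pics/t6b.png

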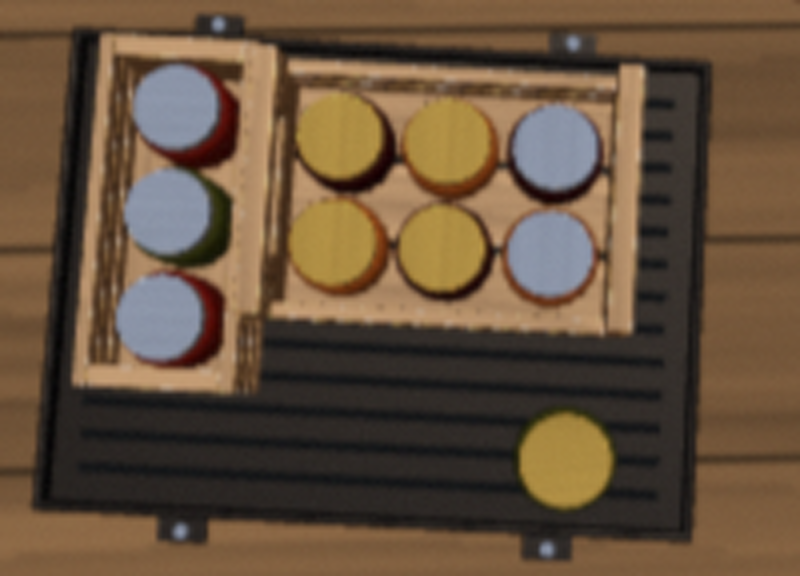

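The crate lies flat against the stored crate. Its rear board top runs from (645,66) to (633,333) and the jar is at (566,460). I'll check squareness and whether anything else shifted.

```bash
python3 - <<'E'
from h import *
s=load('t6');inT=lambda p:np.round(1e3*TR.T@(p[:2]-TO),1)
f=lambda x,y,z:ray(s,110+x/4,138+y/4,z)
a,b=f(645,66,.096),f(633,333,.096);d=a-b
print('rear',inT(a),inT(b),'yaw',np.degrees(np.arctan2(d[1],d[0])),'exp tray y',69-220)
print('jar',inT(f(566,460,.079)),'stored far corners',inT(f(101,34,.079)),inT(f(73,384,.079)))
A=cv2.imread('pics/top0.png').astype(int);B=cv2.imread('pics/t6.png').astype(int)
for n,(u,v,k) in dict(stored=(150,190,24),jar=(251,253,18),tin=(361,276,20),lids=(187,121,16),lamp=(247,123,32),jarb=(318,118,22),funnel=(142,310,24)).items():
    T=cv2.imread('pics/top0.png')[v-k:v+k,u-k:u+k];r=cv2.matchTemplate(cv2.imread('pics/t6.png')[v-k-6:v+k+6,u-k-6:u+k+6],T,cv2.TM_CCOEFF_NORMED);_,m,_,l=cv2.minMaxLoc(r);print(n,round(m,3),(l[0]-6,l[1]-6))
E
```

```text
rear [ 124.4 -149.5] [ -25.7 -149.7] yaw -3.7812989524506198 exp tray y -151
jar [ -97.7 -116.6] stored far corners [129.6 161. ] [-69.5 160.3]
stored 0.955 (0, 0)
jar 1.0 (0, 0)
tin 0.999 (0, 0)
lids 0.999 (0, 0)
lamp 0.989 (0, 0)
jarb 1.0 (0, 0)
funnel 0.999 (0, 0)
```

```bash
python3 -c "
from workcell import robot
print(robot.close_job())"
```

```text
the job is handed in; nothing more can be done
None
```

The crate is flat on the tray floor, square to the stored crate (within about 0.1°) and bearing against it. The stored crate may have shifted about 1 mm, within measuring error; the jar in the tray and the other bench items checked did not move. I handed the job in at about 27 s, with the arm clear.

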